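Vent and zero the bench vacuum gauge

TASK

Zero the vacuum gauge on the sloping console: first open its vent valve fully by turning the red knob anticlockwise until it stops, so that the needle sinks to its rest position. Then turn the gauge's black bezel, which carries the dial, until the red zero mark stands at the needle's tip, to within half a dial division, and let go. Leave the jar, the bottle and the timer beside the console where they are.

Things in the scene. Friction and masses are not known exactly. Their poses are not given: they have to be found in the camera images.
- console: The gauge console: pale grey wedge, 200 mm wide, 132 mm deep, 107 mm high, fixed to the bench, with a flat blue panel sloping at 35 degrees that faces the robot; origin at the centre of its underside, x to its back, z up
- bezel_axis (a point): Grip point of the gauge bezel: on its axis, 24.5 mm out from the panel. z points out of the panel along the axis (35 degrees from vertical, leaning towards the robot), x up the slope, y left seen from the robot. Flat panel, no other part, within 75 mm of the axis
- bezel: Gauge bezel: black knurled drum, 64 mm across, from 11 to 36 mm out from the panel, with a white dial, black ticks every 12 degrees. Turns endlessly either way with 0.12 N m of friction, stays where left. Origin on its axis at the panel, z out of the panel, x towards its zero mark
- zero_mark (a point): The red zero mark on the dial, 23 mm from the bezel's axis, 32 mm out from the panel; turns with the bezel
- needle_tip (a point): Tip of the black needle over the dial, 23 mm from the bezel's axis, 32 mm out from the panel; the closed front keeps it out of reach. The bezel does not turn it: it swings clockwise 0.7 rad per rad that the vent knob is opened, and rests (at a different place each time) once the vent knob is at its open stop
- vent_axis (a point): Grip point of the red vent knob: on its axis, 24.5 mm out from the panel, 100 mm to the left of the bezel's axis on the same panel; axes as bezel_axis. The knob is a fluted red drum, 44 mm across, from 11 to 36 mm out from the panel, with a white line on its top; about 0.08 N m of friction, stays where it is left
- vent_knob (a joint): Angle of the vent knob, rad: 0 closed (white line at the white dot), grows anticlockwise as seen facing the panel, 2.6 fully open at the end stop (white line at the green dot)
- red_lid_jar: Bystander: white jar with red lid, 73 mm across, 66 mm high, left of the console; origin at the centre of its underside
- reagent_bottle: Bystander: white bottle, 43 mm across, 81 mm high, left of the console; origin at the centre of its underside
- timer: Bystander: white bench timer, 66x62x18 mm, lying in front of the console; origin at the centre of its underside

How it is judged (in metres and radians):
On the way, in this order (a step that is already met when the one before it is completed fails the run):
1. the vent knob is turned to its open end stop (value of joint vent_knob above 2.5 rad), for 0.2 s.
2. the zero mark stands at the needle's tip, the vent still open (distance between zero_mark and needle_tip below 0.0024 m and value of joint vent_knob above 2.5 rad), for 0.2 s.
At the end, for the whole second after the job is handed in: The vent knob is within 0.1 rad of its open stop and at rest, and the zero mark is within 2.4 mm (6 degrees, half a division) of the needle's tip (all of step 2 and velocity of joint vent_knob between -0.05 and 0.05 rad/s); the robot touches nothing.
It fails at once if the jar, the bottle or the timer is pushed more than 20 mm or tipped (distance of any of red_lid_jar, reagent_bottle, timer from where it was at the start of the episode above 0.02 m or angle between any of red_lid_jar, reagent_bottle, timer's own z axis and vertical above 0.3 rad).
It also fails if it takes over 72 s, if anything falls off the work surface, if the arm or the gripper's body presses on something with over 40 N, if the wrist force passes 120 N, or if a joint passes its speed limit or range.

ROBOT

A 6-joint arm with a two-finger parallel gripper is mounted at the origin on a cart in front of the work surface, level with it; the furniture and walls round the work are solid. World frame = base frame: x ahead of the robot, y to its left, z up, the work surface at z = 0. Lengths are in mm, angles in rad, forces in N, time in s.
With the tool pointing down it reaches from about 275 to 750 mm from the base axis. Payload 10.2 kg.
Tool frame: the origin (TCP) lies at the centre of the arm's flange, where the gripper is bolted on; the fingertips stand 173 mm ahead of it and the grasp point (between the pads) lies 155 mm ahead of it; z points along the fingers, y is the line along which they close (so a half turn about z gives the same grasp; the last joint's range is limited). The gripper opens to 85 mm and grips with 20 to 120 N. Pads are 22 mm wide; open, the fingers measure 114 mm over their backs; the gripper's body (76 mm by 85 mm) begins 54 mm behind the grasp point. The pads swing forward as they close: fully open they stand 13 mm farther back than shut.
Start: joints at [-1.431, 0.313, 1.498, -0, 1.331, -0.223], TCP at [186.307, -490.838, 404.694] pointing down, gripper open.
Joint ranges: [-2.94, 2.94], [-0.97, 2.17], [0.19, 2.56], [-1.23, 4.37], [0.02, 3.11], [-2.88, 2.88]. Speed limits (rad/s): [2.39, 2.39, 3.01, 3.14, 3.14, 3.14].

INTERFACE

Orientations are given as a unit quaternion [w, x, y, z].
In Python, from rig import ctrl, camrig, sense gives the robot as it stands (ctrl), with the cameras (camrig) and the readings as plain functions.
- The arm moves only by the shell command python3 steer.py [OPENING] [FORCE], which reads ROWS from standard input. ROWS is 1 to 8 rows, parted by a bar, with the numbers parted by commas; each row has 6 numbers: dx, dy, dz in mm, then a rotation vector rx, ry, rz in rad; each row is the pose to reach, as a shift and turn from the pose commanded when the command began, along the tool's axes at that moment; what a row does not reach only later rows make up. A row lasts 1/10 s, in which the tool goes at most 50 mm and 0.15 rad, less where a joint would pass 70% of its speed; a pose out of reach is approached as far as the arm can. OPENING is the opening from 0.0 (shut) to 1.0 (fully open), set as the command begins (- or left out keeps the last). The fingers move at their own pace and stop on an object; FORCE is the grip in N (left out, the last holds). Time passes only in rows, so rows that do not move let the fingers close. It prints the time, the measured TCP pose, the force, the opening and the grip force at its end. Input that does not fit is refused with a message, and nothing moves.
- sense(): the state, without advancing time (a new reading comes with each control period).
- camrig.capture(name): name is "scene" or "top" or "wrist"; returns the picture (400x640x3 uint8, red, green, blue); there is no depth.
- camrig.calibration(name): a dict with "fx", "fy", "cx", "cy" (pixels), "position" and "attitude" of the camera in the world. Camera axes: x right, y down, z forward; pixel columns grow to the right and rows downward; lengths in mm; the calibration is good to about 2 mm. A picture is of the moment at which its call begins: read the wrist's pose just before it. calibration takes no time and is no camera call; for the wrist camera it gives the pose at the moment of the call.
- ctrl.finish_job(): hands the job in; it is judged then, once.
The state is a dict: "time_s": time; "joints": joint angles; "dq": joint speeds; "tau": joint torques, N m; "eef_pos": TCP position; "ee_rot": TCP orientation; "force": force on the tool from outside, world axes, zero at the start; "wrist_torque": the same for the moment, N m; "grip_width": opening from 0.0 (shut) to 1.0 (fully open); "grip_force": force on a finger pad.
Only numpy, scipy, OpenCV 4.12 (cv2) and the standard library are available. Lean on these libraries where they do the work, as an engineer would, in place of code of your own. Each camera call takes 0.05 s, during which the arm holds its last target. There are 200 camera calls.

## Working session

There is one attempt and no reset: what is moved stays moved. The work goes in short steps, Python scripts to look and compute and a shell command to move; the robot and the scene stay as the last step left them, time stands still between calls to the robot, and variables do not carry over. Pictures are saved under pics/ and viewed, at most 13 in all, crops included, and the job is handed in when it is done.

```bash
ls; mkdir -p pics; python3 - <<'E'
from rig import ctrl, camrig, sense
import cv2,json
for n in("scene","top","wrist"):
    c=camrig.calibration(n);print(n,c)
    im=camrig.capture(n);cv2.imwrite(f"pics/{n}0.png",im[:,:,::-1])
print(sense())
E
```

```text
pics
rig.py
steer.py
scene {'fx': 364.03618756497895, 'fy': 364.03618756497895, 'cx': 317.0583347344708, 'cy': 198.11873353312234, 'position': array([165.86528779, 895.58596988, 523.56648306]), 'attitude': array([ 0.10553261, -0.16608523,  0.85507974, -0.47970533])}
top {'fx': 453.2986722878089, 'fy': 453.2986722878089, 'cx': 323.9500909749074, 'cy': 204.54476480649782, 'position': array([340.71892236, 221.43131032, 951.86241678]), 'attitude': array([ 0.05669983, -0.70442288,  0.70674006, -0.03304576])}
wrist {'fx': 282.242079178804, 'fy': 282.242079178804, 'cx': 323.9214671402778, 'cy': 202.6031328380044, 'position': array([ 254.49927701, -465.65605255,  373.87225046]), 'attitude': array([ 0.11778691,  0.81471132, -0.56183431, -0.08193856])}
{'time_s': 0.15, 'joints': array([-1.43144592e+00,  3.13318357e-01,  1.49823155e+00, -1.80253568e-05,
        1.33100142e+00, -2.23368859e-01]), 'dq': array([-0.00046638, -0.00169162, -0.00417336, -0.00041495, -0.00111144,
        0.00044764]), 'tau': array([ 1.67434813e-03, -4.12368250e+01, -2.59797317e+01, -1.65846432e-04,
        3.23378321e-03,  1.65257802e-05]), 'eef_pos': array([ 186.27885245, -490.81824401,  404.2797317 ]), 'ee_rot': array([-4.79283670e-04,  9.83598869e-01,  1.80369164e-01,  1.13846895e-05]), 'force': array([-0.41663314,  0.32595107, -0.61246788]), 'wrist_torque': array([ 0.02927106,  0.01859274, -0.02273748]), 'grip_force': 0.0, 'grip_width': 0.9993240177682147}
```

View pics/top0.png

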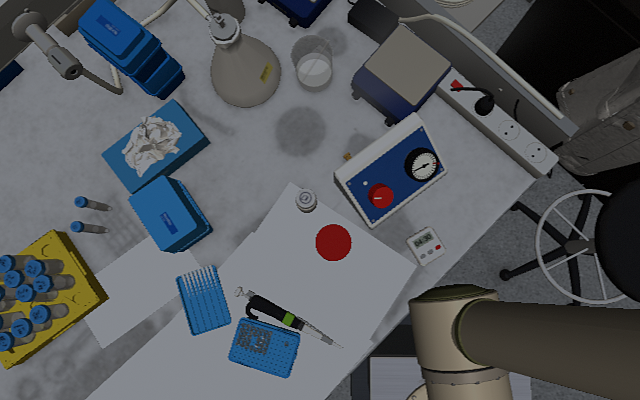

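View pics/scene0.png

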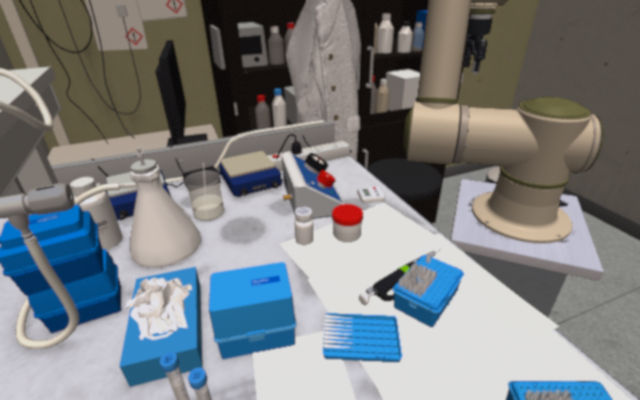

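Top view: red vent knob is near (380,196), bezel near (424,165), timer (426,245), jar (333,242), bottle (305,200). The scene view shows the console at about (315,185). I'll enlarge both.

```bash
python3 - <<'E'
import cv2,numpy as np
a=cv2.imread("pics/top0.png")[105:235,330:460];b=cv2.imread("pics/scene0.png")[140:220,270:350]
a=cv2.resize(a,(520,520),interpolation=cv2.INTER_CUBIC)
b=cv2.resize(b,(280,280),interpolation=cv2.INTER_CUBIC)
o=np.zeros((520,800,3),np.uint8);o[:,:520]=a;o[:280,520:]=b
cv2.imwrite("pics/c0.png",o)
E
cat > h.py <<'E'
from rig import ctrl, camrig, sense
import numpy as np,cv2
from scipy.spatial.transform import Rotation as R
def rot(q): return R.from_quat(np.r_[q[1:],q[0]])
def ray(c,u,v):
    d=rot(c["attitude"]).apply([(u-c["cx"])/c["fx"],(v-c["cy"])/c["fy"],1]);return np.array(c["position"]),d/np.linalg.norm(d)
def proj(c,p):
    q=rot(c["attitude"]).inv().apply(np.atleast_2d(p)-c["position"]);return np.c_[c["fx"]*q[:,0]/q[:,2]+c["cx"],c["fy"]*q[:,1]/q[:,2]+c["cy"]]
def tri(obs):
    A=np.zeros((3,3));b=np.zeros(3)
    for c,u,v in obs:
        p,d=ray(c,u,v);M=np.eye(3)-np.outer(d,d);A+=M;b+=M@p
    x=np.linalg.solve(A,b);return x,[np.linalg.norm((np.eye(3)-np.outer(d,d))@(x-p)) for p,d in (ray(*o) for o in obs)]
def atz(c,u,v,z):
    p,d=ray(c,u,v);return p+d*(z-p[2])/d[2]
E
```

```text
(no output)
```

View pics/c0.png

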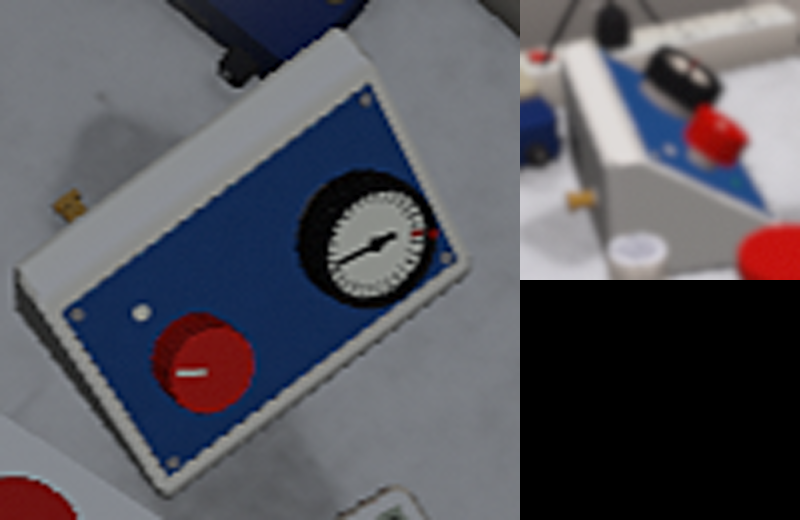

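The crop shows, in top pixels, the knob face centre at (382.2,197.8), dial centre (424.3,165.6), panel screws (421.5,130.2), (349.2,183.5), (373.2,220.5), (441.7,169.5), and the white dot at (365.2,183.2). In scene pixels, the knob face is at about (327,177) and the dial at about (318.5,160).

```bash
python3 - <<'E'
from h import *
from scipy.optimize import least_squares
t=camrig.calibration("top");s=camrig.calibration("scene")
k,e1=tri([(t,382.25,197.75),(s,327.5,176.5)]);b,e2=tri([(t,424.3,165.6),(s,318.5,160.0)])
print("tri knob",k,e1,"bezel",b,e2,np.linalg.norm(k-b))
# model: panel coords (x upslope,y left,z out), origin bezel axis on panel
def fr(yaw): return R.from_euler('z',yaw)*R.from_euler('y',-np.radians(35))
pts=np.array([[0,100,36],[0,0,32.]]);px=np.array([[382.25,197.75],[424.3,165.6]])
sc=np.array([[327.5,176.5],[318.5,160.0]])
def f(p):
    P=fr(p[3]).apply(pts)+p[:3];return np.r_[(proj(t,P)-px).ravel(),(proj(s,P)-sc).ravel()*.5]
r=least_squares(f,[*b,-0.5],x_scale=[10,10,10,.1]);print(r.x,r.fun.round(2))
A=fr(r.x[3])
for n,p in(("bez grip",[0,0,24.5]),("knob grip",[0,100,24.5]),("knobbase",[0,100,0])):print(n,A.apply(p)+r.x[:3])
for n,(u,v) in dict(s1=(421.5,130.2),s2=(349.2,183.5),s3=(373.2,220.5),s4=(441.7,169.5),dot=(365.2,183.2)).items():
    p,d=ray(t,u,v);nn=A.apply([0,0,1]);w=p+d*((r.x[:3]-p)@nn)/(d@nn);print(n,A.inv().apply(w-r.x[:3]).round(1),w.round(1))
for n,u,v,z in(("timer",426,245,18),("jar",333,242,66),("bottle",305,200,81)):print(n,atz(t,u,v,z))
E
```

```text
tri knob [462.82458465 139.22283471  95.2388358 ] [np.float64(0.21448433036820952), np.float64(0.21448433036824918)] bezel [522.88149038  57.53690147  95.2878547 ] [np.float64(1.4088835562525663), np.float64(1.4088835562525994)] 101.3875042569352
[538.25494896  69.40690649  68.08951106   0.62394796] [ 0.46 -0.41 -0.46  0.56  0.05 -0.48 -0.41  0.2 ]
bez grip [526.85014654  61.19674899  88.15873614]
knob grip [468.4257678  142.35457035  88.15873614]
knobbase [479.83057022 150.56472786  68.08951106]
s1 [ 49.3 -38.8  -0. ] [593.7  61.5  96.4]
s2 [ 47.1 135.2  -0. ] [490.6 201.7  95.1]
s3 [-53.3 133.9   0. ] [424.6 152.6  37.5]
s4 [-51.  -40.3  -0. ] [528.   12.3  38.9]
dot [ 27.2 108.5   0. ] [492.9 170.5  83.7]
timer [375.76741537  44.55171038  18.        ]
jar [380.23112999 233.50544602  66.        ]
bottle [461.1192043  287.40264759  81.        ]
```

The triangulated points agree with the given sizes: knob-to-bezel 101 mm against 100, and the screws symmetric on the panel. Next is the pre-grasp pose.

```bash
cat >> h.py <<'E'
def fr(yaw): return R.from_euler('z',yaw)*R.from_euler('y',-np.radians(35))
def rel(P,Rt):
    s=sense();R0=rot(s["ee_rot"]);return np.r_[R0.inv().apply(P-s["eef_pos"]),(R0.inv()*Rt).as_rotvec()].round(3)
def minrot(z):
    R0=rot(sense()["ee_rot"]);a=R0.apply([0,0,1]);v=np.cross(a,z);s=np.linalg.norm(v)
    return R.from_rotvec(v/s*np.arctan2(s,a@z))*R0 if s>1e-6 else R0
E
python3 - <<'E'
from h import *
A=fr(.624);n=A.apply([0,0,1]);Rt=minrot(-n)
P=np.array([468.4,142.4,88.2])+(155+90)*n
print(P,rel(P,Rt),A.inv().apply(Rt.apply([0,1,0])))
E
```

```text
[354.35624814  60.29249054 288.89225085] [ 3.52665e+02 -4.55506e+02  1.15884e+02  1.57000e-01  5.90000e-01
  0.00000e+00] [-2.58574724e-01 -9.65991259e-01 -4.58945860e-17]
```

```bash
echo '29,-38,5,0.04,0.15,0 | 58,-76,10,0.08,0.3,0 | 88,-114,20,0.12,0.45,0 | 117,-152,30,0.157,0.59,0 | 147,-190,35,0.157,0.59,0 | 176,-228,45,0.157,0.59,0 | 205,-266,55,0.157,0.59,0 | 235,-304,65,0.157,0.59,0' | python3 steer.py 1.0 30
python3 - <<'E'
from h import *
A=fr(.624);n=A.apply([0,0,1]);Rt=minrot(-n)
print(rel(np.array([468.4,142.4,88.2])+(155+90)*n,Rt),sense()["joints"])
E
```

```text
time_s: 0.95
eef_pos: [298.0, -121.5, 339.4]
ee_rot: [-0.128, 0.938, 0.171, 0.272]
force: [1.5, -1.2, 0.1]
grip_width: 1.003
grip_force: 0.0
[ 6.25580e+01 -1.35614e+02  1.28263e+02  2.00000e-03 -0.00000e+00
  0.00000e+00] [-0.91901698 -0.11430817  2.20358976  0.68406412  1.13578948 -0.03397225]
```

```bash
echo '14,-30,28,0,0,0 | 28,-60,56,0,0,0 | 42,-90,84,0,0,0 | 56,-120,112,0,0,0 | 62,-135,128,0,0,0 | 62,-135,128,0,0,0 | 62,-135,128,0,0,0 | 62,-135,128,0,0,0' | python3 steer.py
python3 - <<'E'
from h import *
A=fr(.624);n=A.apply([0,0,1]);Rt=minrot(-n)
print(rel(np.array([468.4,142.4,88.2])+(155+90)*n,Rt),sense()["joints"])
c=camrig.calibration("wrist");im=camrig.capture("wrist");cv2.imwrite("pics/w1.png",im[:,:,::-1])
np.save("w1.npy",c,allow_pickle=True)
print(proj(c,A.apply([[0,100,36],[0,0,36]])+[538.25,69.4,68.1]))
E
```

```text
time_s: 1.75
eef_pos: [353.9, 57.1, 289.3]
ee_rot: [-0.128, 0.938, 0.172, 0.272]
force: [-0.4, -0.2, 0.4]
grip_width: 1.001
grip_force: 0.0
[ 8.890e-01 -2.668e+00  1.636e+00  2.000e-03 -0.000e+00  0.000e+00] [-0.28147323  0.03129919  2.23107692  0.83900353  0.64978364  0.300878  ]
[[319.1595035  216.9031681 ]
 [449.21382755 183.92644212]]
```

View pics/w1.png

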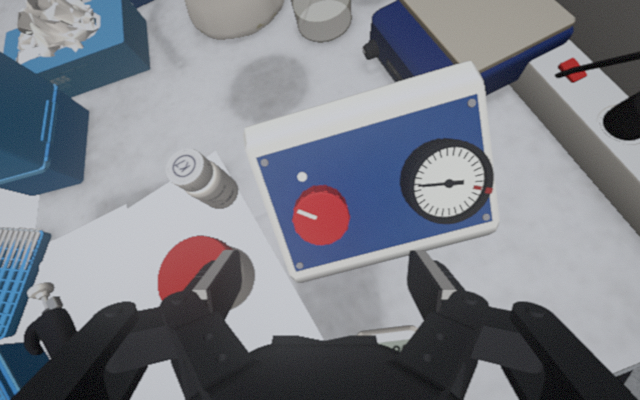

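Wrist view shows the knob face centre at (321.5,215.5), bezel/dial face centre at (449.5,181), white dot at (302,177), and the line about 45° anticlockwise from the dot. Predictions agree to within 3 px. I'll refit with all three views.

```bash
python3 - <<'E'
from h import *
from scipy.optimize import least_squares
t=camrig.calibration("top");s=camrig.calibration("scene");w=np.load("w1.npy",allow_pickle=True).item()
k,e=tri([(t,382.25,197.75),(w,321.5,215.5)]);print(k,e)
b,e=tri([(t,424.3,165.6),(w,449.5,182)]);print(b,e)
pts=np.array([[0,100,36],[0,0,32.]])
O=[(t,np.array([[382.25,197.75],[424.3,165.6]]),1),(s,np.array([[327.5,176.5],[318.5,160.0]]),.5),(w,np.array([[321.5,215.5],[449.5,182]]),1)]
def f(p):
    P=fr(p[3]).apply(pts)+p[:3];return np.concatenate([((proj(c,P)-x)*g).ravel() for c,x,g in O])
r=least_squares(f,[538,69,68,.624],x_scale=[10,10,10,.1]);print(r.x,r.fun.round(2))
np.save("fit.npy",r.x);A=fr(r.x[3]);n=A.apply([0,0,1]);Rt=minrot(-n)
for d in(60,0):print(rel(A.apply([0,100,24.5+155+d])+r.x[:3],Rt))
E
```

```text
[464.38045446 138.68953373  92.27045148] [np.float64(1.3360397180043242), np.float64(1.3360397180044281)]
[524.58994882  57.4096821   94.04928508] [np.float64(0.31548308340921644), np.float64(0.31548308340914294)]
[539.42385712  67.96785279  67.80542014   0.61914166] [ 1.   -1.18  0.21  0.02 -0.15 -0.57 -0.5   0.12 -0.24  0.21 -0.39  0.17]
[ 1.4840e+00 -1.6990e+00  3.2291e+01 -1.0000e-03  0.0000e+00  0.0000e+00]
[ 1.4920e+00 -1.6580e+00  9.2291e+01 -1.0000e-03  0.0000e+00  0.0000e+00]
```

```bash
echo '1,-2,20,0,0,0 | 1,-2,40,0,0,0 | 1,-2,55,0,0,0 | 1,-2,65,0,0,0 | 1,-2,75,0,0,0 | 1,-2,83,0,0,0 | 1,-2,90,0,0,0 | 1,-2,90,0,0,0' | python3 steer.py && echo '0,0,0,0,0,0 | 0,0,0,0,0,0 | 0,0,0,0,0,0 | 0,0,0,0,0,0 | 0,0,0,0,0,0 | 0,0,0,0,0,0 | 0,0,0,0,0,0 | 0,0,0,0,0,0' | python3 steer.py 0.3 40
python3 -c "
from h import *
s=sense();print(s['joints'],s['force'],s['wrist_torque'])
cv2.imwrite('pics/w2.png',camrig.capture('wrist')[:,:,::-1])"
```

```text
time_s: 2.6
eef_pos: [396.1, 89.5, 215.9]
ee_rot: [-0.128, 0.938, 0.172, 0.272]
force: [0.7, -0.3, 0.4]
grip_width: 1.005
grip_force: 0.0
time_s: 3.4
eef_pos: [395.7, 89.8, 216.6]
ee_rot: [-0.128, 0.938, 0.172, 0.272]
force: [-6.2, -5.2, 7.9]
grip_width: 0.502
grip_force: 39.0
[-0.15336828  0.29918805  2.17798156  1.1446807   0.45618318  0.05099356] [-6.21730325 -5.21012726  7.94901637] [-0.35557749  0.47066294 -0.01600697]
```

View pics/w2.png

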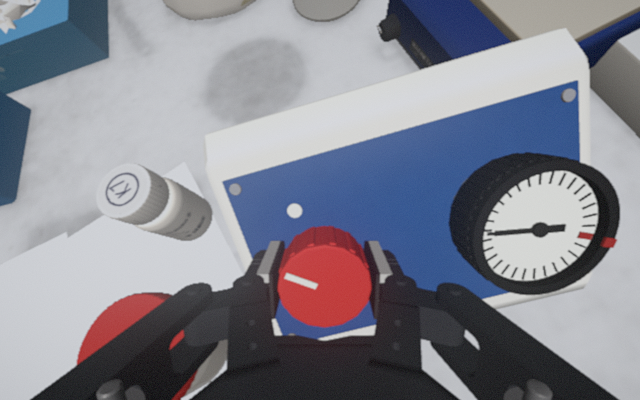

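The knob is gripped centrally (face at (325,287), both pads on its sides, opening 43 mm). Turning it anticlockwise.

```bash
echo '0,0,0,0,0,-0.12 | 0,0,0,0,0,-0.24 | 0,0,0,0,0,-0.36 | 0,0,0,0,0,-0.48 | 0,0,0,0,0,-0.6 | 0,0,0,0,0,-0.72 | 0,0,0,0,0,-0.84 | 0,0,0,0,0,-0.96' | python3 steer.py && echo '0,0,0,0,0,-0.1 | 0,0,0,0,0,-0.2 | 0,0,0,0,0,-0.3 | 0,0,0,0,0,-0.4 | 0,0,0,0,0,-0.5 | 0,0,0,0,0,-0.6 | 0,0,0,0,0,-0.6 | 0,0,0,0,0,-0.6' | python3 steer.py
python3 -c "
from h import *
s=sense();print(s['joints'],s['tau'],s['wrist_torque'],rot(s['ee_rot']).inv().apply(s['wrist_torque']))
cv2.imwrite('pics/w3.png',camrig.capture('wrist')[:,:,::-1])"
```

```text
time_s: 4.25
eef_pos: [394.9, 90.5, 216.4]
ee_rot: [0.011, 0.751, 0.588, 0.3]
force: [-12.6, -0.3, 12.6]
grip_width: 0.508
grip_force: 39.4
time_s: 5.05
eef_pos: [394.2, 90.6, 216.0]
ee_rot: [0.098, 0.545, 0.783, 0.284]
force: [-19.0, -4.1, 13.6]
grip_width: 0.501
grip_force: 39.7
[-0.15241231  0.29876276  2.18117491  1.14376287  0.45945817 -1.50924334] [-1.48365956e+00 -2.65091729e+01 -2.11026889e+01  1.46654885e+00
 -1.46442980e+00 -4.33866822e-03] [0.33900807 1.47274594 0.82048267] [ 1.33558797  1.08302089 -0.01922026]
```

```bash
echo '0,0,0,0,0,-0.08 | 0,0,0,0,0,-0.16 | 0,0,0,0,0,-0.24 | 0,0,0,0,0,-0.24' | python3 steer.py >/dev/null
cat > st.py <<'E'
from h import *
s=sense();print(s['time_s'],s['joints'][5],s['force'],rot(s['ee_rot']).inv().apply(s['wrist_torque']))
E
python3 st.py; echo '0,0,0,0,0,-0.05 | 0,0,0,0,0,-0.1 | 0,0,0,0,0,-0.15 | 0,0,0,0,0,-0.15' | python3 steer.py >/dev/null; python3 st.py
python3 -c "
from h import *
cv2.imwrite('pics/w3.png',camrig.capture('wrist')[:,:,::-1])"
```

```text
5.5 -1.7513314578320498 [-21.46505721  -5.33118298  12.72702201] [ 1.34540978  1.365806   -0.04846246]
5.9 -1.900503963373615 [-22.77469356  -5.08683997  13.15907284] [ 1.42441714  1.57123317 -0.04045944]
```

View pics/w3.png

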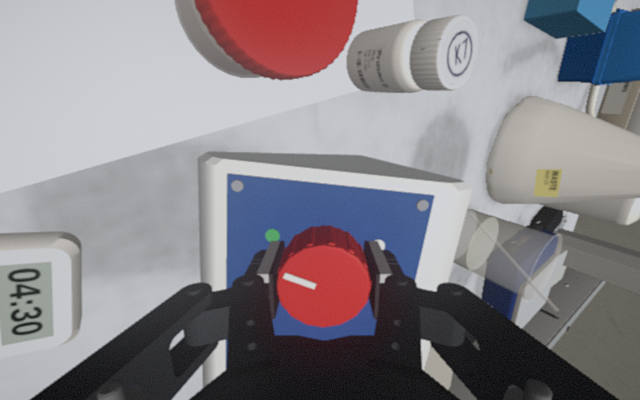

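The white line points almost at the green dot (272,235), so a little remains. I'll continue until the stop reacts.

```bash
echo '0,0,0,0,0,-0.05 | 0,0,0,0,0,-0.1 | 0,0,0,0,0,-0.1' | python3 steer.py >/dev/null; python3 st.py; echo '0,0,0,0,0,-0.05 | 0,0,0,0,0,-0.1 | 0,0,0,0,0,-0.1' | python3 steer.py >/dev/null; python3 st.py;  echo '0,0,0,0,0,-0.05 | 0,0,0,0,0,-0.1 | 0,0,0,0,0,-0.1' | python3 steer.py >/dev/null; python3 st.py
```

```text
6.25 -1.9999496527689253 [-16.18204253  -3.43626334   4.46330015] [1.5149646  1.31985321 0.17754609]
6.55 -2.0986022983508485 [-11.98440739  -4.47806669   0.91708948] [1.50605808 1.11348183 1.03945803]
6.85 -2.1997646741791805 [-9.9245907  -3.91165213 -3.57708981] [1.47498527 1.10755479 0.27951446]
```

Torque rose to 1.04 N m and the pads then slipped, so the stop has been reached. Release, back off and look.

```bash
echo '0,0,0,0,0,0 | 0,0,0,0,0,0 | 0,0,0,0,0,0 | 0,0,0,0,0,0 | 0,0,-5,0,0,0 | 0,0,-20,0,0,0 | 0,0,-45,0,0,0 | 0,0,-70,0,0,0' | python3 steer.py 1.0 
echo '0,0,-20,0,0,0.15 | 0,0,-30,0,0,0.3 | 0,0,-30,0,0,0.45 | 0,0,-30,0,0,0.6 | 0,0,-30,0,0,0.75 | 0,0,-30,0,0,0.9 | 0,0,-30,0,0,1.05 | 0,0,-30,0,0,1.2' | python3 steer.py 
python3 - <<'E'
from h import *
x=np.load("fit.npy");A=fr(x[3]);n=A.apply([0,0,1]);Rt=minrot(-n)
s=sense();print(s["joints"],rel(A.apply([0,0,24.5+155+100])+x[:3],Rt))
c=camrig.calibration("wrist");np.save("w4.npy",c,allow_pickle=True);im=camrig.capture("wrist");t=camrig.capture("top");
cv2.imwrite("pics/w4.png",im[:,:,::-1]);cv2.imwrite("pics/t4.png",t[:,:,::-1])
print(proj(c,A.apply([[0,100,36],[0,0,32]])+x[:3]))
E
```

```text
time_s: 7.65
eef_pos: [362.6, 66.3, 274.2]
ee_rot: [0.189, 0.249, 0.921, 0.233]
force: [-0.0, -0.4, -0.3]
grip_width: 1.002
grip_force: 0.0
time_s: 8.45
eef_pos: [349.0, 56.5, 298.4]
ee_rot: [0.024, 0.727, 0.617, 0.3]
force: [0.8, 0.2, -0.2]
grip_width: 1.001
grip_force: 0.0
[-2.88229754e-01 -2.84228417e-04  2.23179106e+00  8.09744669e-01
  6.75380723e-01 -7.12198001e-01] [-7.1468e+01  7.1566e+01  1.9310e+00 -2.0000e-03 -1.0000e-03 -0.0000e+00]
[[324.54741321 213.5736539 ]
 [404.0334254  287.85781135]]
```

View pics/w4.png

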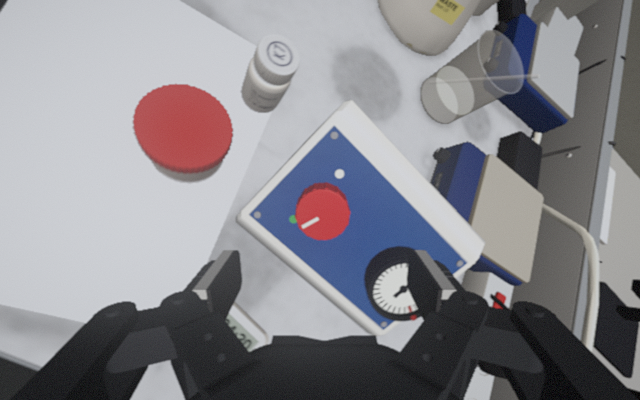

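The white line (302,228)–(318,219) is near the green dot (293,219), and the bezel is partly behind a finger. I'll rectify the dial and knob planes to measure the angles.

```bash
cat >> h.py <<'E'
def rect(im,c,x,cy,z,half=40,px=400):
    # panel view: right = -y, up = +x
    A=fr(x[3]);k=np.array([[half,half],[half,-half],[-half,-half],[-half,half]],float)
    P=A.apply(np.c_[k[:,0],k[:,1]+cy,np.full(4,z)])+x[:3]
    H=cv2.getPerspectiveTransform(proj(c,P).astype(np.float32),np.float32([[0,0],[px,0],[px,px],[0,px]]))
    return cv2.warpPerspective(im,H,(px,px),flags=cv2.INTER_CUBIC)
E
python3 - <<'E'
from h import *
x=np.load("fit.npy");t=camrig.calibration("top");w=np.load("w4.npy",allow_pickle=True).item()
T=cv2.imread("pics/t4.png");W=cv2.imread("pics/w4.png")
# knob line plane36 & dots plane0 from wrist
A=fr(x[3]);nn=A.apply([0,0,1])
def on(c,u,v,z):
    p,d=ray(c,u,v);o=x[:3]+z*nn;return A.inv().apply(p+d*((o-p)@nn)/(d@nn)-x[:3])-[0,100,0]
for nm,u,v,z in(("line out",302,228,36),("line in",318,219,36),("green",293,219,0),("white",340,174,0),("ctr",323.5,212,36)):
    q=on(w,u,v,z);print(nm,q.round(1),np.degrees(np.arctan2(q[1],q[0])).round(1))
o=np.hstack([rect(T,t,x,0,32,px=400),rect(W,w,x,100,36,px=400)]);cv2.imwrite("pics/r4.png",o)
E
```

```text
line out [-21.8   4.2  36. ] 169.1
line in [-7.   0.5 36. ] 176.3
green [-33.5   8.6   0. ] 165.7
white [27.8  8.2 -0. ] 16.5
ctr [ 0.3  1.5 36. ] 77.4
```

View pics/r4.png

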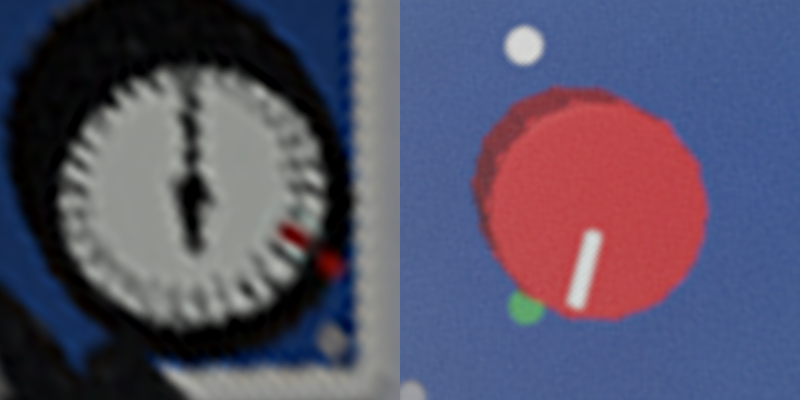

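Knob: white dot at 16.5°, green at 165.7°, line at about 167.5°, so about 2.6 rad and fully open. The needle points up-slope (0–2° left). The zero mark is about 115° clockwise from up, so the bezel has to turn about 115° anticlockwise. Moving over it with the wrist wound positive.

```bash
echo '-20,20,2,0,0,0.15 | -40,40,2,0,0,0.3 | -60,60,2,0,0,0.45 | -71.5,71.5,2,0,0,0.6 | -71.5,71.5,2,0,0,0.75 | -71.5,71.5,2,0,0,0.9 | -71.5,71.5,2,0,0,1.05 | -71.5,71.5,2,0,0,1.2' | python3 steer.py
echo '0,0,0,0,0,0.15 | 0,0,0,0,0,0.3 | 0,0,0,0,0,0.45 | 0,0,0,0,0,0.6 | 0,0,0,0,0,0.7 | 0,0,0,0,0,0.7' | python3 steer.py
python3 - <<'E'
from h import *
x=np.load("fit.npy");A=fr(x[3]);n=A.apply([0,0,1]);Rt=minrot(-n)
s=sense();print(s["joints"],rel(A.apply([0,0,24.5+155+100])+x[:3],Rt))
c=camrig.calibration("wrist");np.save("w5.npy",c,allow_pickle=True);im=camrig.capture("wrist")[:,:,::-1];
cv2.imwrite("pics/w5.png",im)
print(proj(c,A.apply([[0,0,32]])+x[:3]))
a=cv2.resize(im[100:300,210:430],(440,400),interpolation=cv2.INTER_CUBIC)
cv2.imwrite("pics/r5.png",np.hstack([a,rect(im,c,x,0,32,px=360,half=36).repeat(1,0) if 0 else cv2.copyMakeBorder(rect(im,c,x,0,32,px=360,half=36),0,40,0,0,cv2.BORDER_CONSTANT)]))
E
```

```text
time_s: 9.35
eef_pos: [409.4, -24.8, 296.9]
ee_rot: [-0.149, 0.948, 0.101, 0.261]
force: [-0.4, 0.1, -0.6]
grip_width: 0.999
grip_force: 0.0
time_s: 9.95
eef_pos: [409.4, -24.7, 296.9]
ee_rot: [-0.229, 0.926, -0.229, 0.195]
force: [-0.5, -0.6, 0.3]
grip_width: 1.003
grip_force: 0.0
[-0.45480988  0.1452042   2.07554222  0.80226621  0.7784857   1.05285532] [-0.24   0.523 -0.258 -0.     0.002  0.   ]
[[324.69447924 212.8799198 ]]
```

View pics/r5.png

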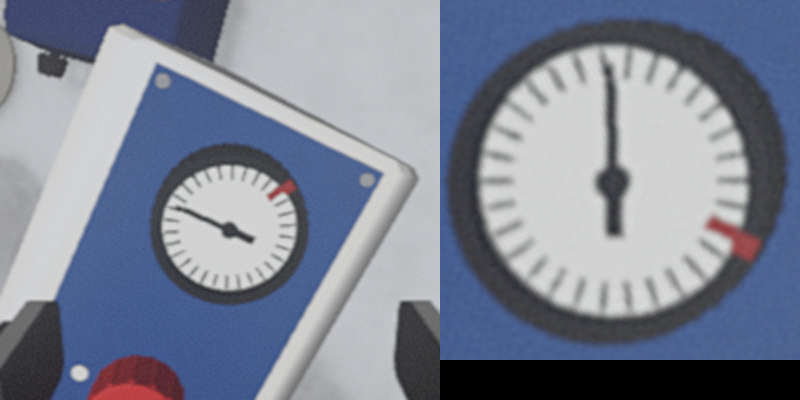

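Rectified view: hub (612,182), needle tip (607,62), so the needle is 2.2° left of up. The zero mark (713,223)–(755,247) is about 114.3° right of up. The turn needed is about 116.5°, or 2.03 rad anticlockwise. The dial centre sits 1.4 mm left of the fit, so I'll correct for that and descend.

```bash
python3 - <<'E'
from h import *
x=np.load("fit.npy");A=fr(x[3]);n=A.apply([0,0,1]);Rt=minrot(-n)
print(rel(A.apply([0,1.3,24.5+155])+x[:3],Rt))
E
```

```text
[-1.2310e+00 -3.9000e-02  9.9732e+01 -1.0000e-03  2.0000e-03  0.0000e+00]
```

```bash
echo '-1.2,0,25,0,0,0 | -1.2,0,45,0,0,0 | -1.2,0,60,0,0,0 | -1.2,0,72,0,0,0 | -1.2,0,82,0,0,0 | -1.2,0,91,0,0,0 | -1.2,0,98,0,0,0 | -1.2,0,98,0,0,0' | python3 steer.py && python3 st.py && echo '0,0,0,0,0,0 | 0,0,0,0,0,0 | 0,0,0,0,0,0 | 0,0,0,0,0,0 | 0,0,0,0,0,0 | 0,0,0,0,0,0' | python3 steer.py 0.5 40 && python3 st.py
```

```text
time_s: 10.8
eef_pos: [454.2, 8.9, 215.6]
ee_rot: [-0.229, 0.926, -0.23, 0.194]
force: [0.3, 0.5, 0.3]
grip_width: 1.001
grip_force: 0.0
10.8 0.8966921542413785 [0.31582003 0.50393641 0.33680062] [-0.22253124 -0.04646512  0.02983078]
time_s: 11.4
eef_pos: [453.8, 8.4, 216.6]
ee_rot: [-0.229, 0.926, -0.23, 0.195]
force: [-5.4, -3.4, 5.0]
grip_width: 0.737
grip_force: 41.6
11.4 0.8978209188296529 [-5.44440934 -3.38614906  5.04245077] [-0.61917408 -0.38893623 -0.05344884]
```

Opening 62.7 mm matches the bezel. Turn −2.0 rad, then measure before letting go.

```bash
echo '0,0,0,0,0,-0.13 | 0,0,0,0,0,-0.26 | 0,0,0,0,0,-0.39 | 0,0,0,0,0,-0.52 | 0,0,0,0,0,-0.65 | 0,0,0,0,0,-0.78 | 0,0,0,0,0,-0.91 | 0,0,0,0,0,-1.04' | python3 steer.py >/dev/null && echo '0,0,0,0,0,-0.13 | 0,0,0,0,0,-0.26 | 0,0,0,0,0,-0.39 | 0,0,0,0,0,-0.52 | 0,0,0,0,0,-0.65 | 0,0,0,0,0,-0.78 | 0,0,0,0,0,-0.91 | 0,0,0,0,0,-0.96' | python3 steer.py >/dev/null && echo '0,0,0,0,0,0 | 0,0,0,0,0,0' | python3 steer.py
python3 st.py
python3 - <<'E'
from h import *
x=np.load("fit.npy")
c=camrig.calibration("wrist");im=camrig.capture("wrist")[:,:,::-1]
np.save("w6.npy",c,allow_pickle=True);cv2.imwrite("pics/w6.png",im)
t=camrig.calibration("top");T=camrig.capture("top")[:,:,::-1]
cv2.imwrite("pics/r6.png",np.hstack([rect(im,c,x,0,32,px=400,half=34),rect(T,t,x,0,32,px=400,half=34)]))
E
```

```text
time_s: 13.2
eef_pos: [453.5, 8.9, 216.6]
ee_rot: [0.039, 0.693, 0.655, 0.298]
force: [-9.5, -0.8, 7.5]
grip_width: 0.736
grip_force: 42.0
13.2 -1.1024528847627788 [-9.46206763 -0.81016072  7.54652587] [ 0.96994162  0.39978468 -0.10009245]
```

View pics/r6.png

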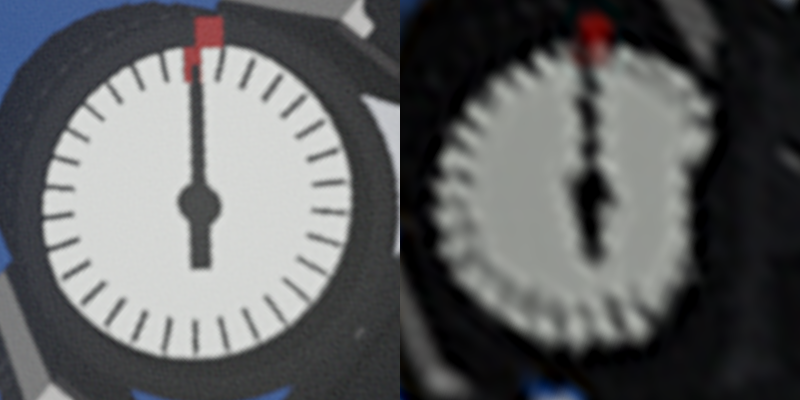

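The zero mark (192,62) is at the needle's tip (196,68), within about 2°. Release and retreat.

```bash
echo '0,0,0,0,0,0 | 0,0,0,0,0,0 | 0,0,0,0,0,0 | 0,0,0,0,0,0 | 0,0,-5,0,0,0 | 0,0,-20,0,0,0 | 0,0,-45,0,0,0 | 0,0,-70,0,0,0' | python3 steer.py 1.0 && echo '0,0,-30,0,0,0.15 | 0,0,-30,0,0,0.3 | 0,0,-30,0,0,0.45 | 0,0,-30,0,0,0.6 | 0,0,-30,0,0,0.75 | 0,0,-30,0,0,0.75' | python3 steer.py
python3 - <<'E'
from h import *
x=np.load("fit.npy")
c=camrig.calibration("wrist");im=camrig.capture("wrist")[:,:,::-1];cv2.imwrite("pics/w7.png",im)
cv2.imwrite("pics/r7.png",np.hstack([rect(im,c,x,0,32,px=400,half=34),rect(im,c,x,100,36,px=400,half=40)]))
E
```

```text
time_s: 14.1
eef_pos: [420.9, -14.9, 274.2]
ee_rot: [0.04, 0.694, 0.655, 0.298]
force: [-0.5, -0.1, 0.1]
grip_width: 1.003
grip_force: 0.0
time_s: 14.7
eef_pos: [407.4, -24.8, 298.3]
ee_rot: [-0.072, 0.885, 0.354, 0.292]
force: [-0.3, -0.4, -0.1]
grip_width: 0.999
grip_force: 0.0
```

View pics/r7.png

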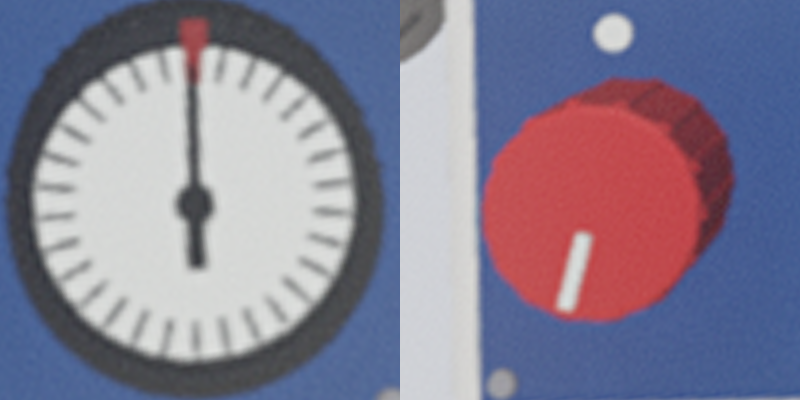

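The mark (193,45) and needle tip (193,75) line up, and the knob line is unchanged at the open stop. Handing in.

```bash
python3 -c "
from rig import ctrl, camrig, sense
print(ctrl.finish_job())"
```

```text
the job is handed in; nothing more can be done
None
```

I opened the vent knob to its stop and turned the bezel until the zero mark stood at the needle's tip (about 1–2° by my reading), then let go and backed clear; the job is handed in, but no verdict was returned.

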